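# Close the bird feeder and show its perch to the camera

### The job

Close the bird feeder first: set its loose knobbed lid onto the round rim of the hopper, without dropping it, so that it sits fully down and level, and let go of it. Then lift the wooden perch up out of the feeder's two saddles and show it to the bird camera so its wear can be checked: level, square across the camera's view, its middle straight in front of the lens at lens height, about 15 cm from the lens. Finish holding it there in the gripper, still; do not touch the camera or its stand, and leave everything else on the shelf where it is.

Things in the scene. Friction and masses are not known exactly. Their poses are not given: they have to be found in the camera images.
- feeder: dark plastic bird feeder, screwed to the shelf. Origin: centre of its base on the shelf; z up, -x towards the perch. Tray 185 x 220 mm, lip 24 mm high, x from -85 to 100 mm; square hopper housing 124 x 124 mm centred at x = 30 mm, top 133 mm high, clear swing door in its front (not needed), round neck on top up to 150 mm. The perch lies at x = -115 mm, 75 mm clear of the housing
- rim (a point): centre of the mouth of the hopper's neck, in the plane of the rim, 150 mm above the shelf; z up. Neck 92 mm outside and 84 mm inside diameter
- saddles (a point): midway between the feeder's two perch saddles, on the axis of a perch lying in them, 74.5 mm above the shelf; y runs along the perch. Saddles: open-topped U slots 18 mm wide, 10 mm deep, 14 mm long, at y = +80 and -80 mm; nothing stands between them. The perch lies loose in them and lifts straight up
- lid: loose round lid of the feeder, same dark plastic, about 110 g, lying knob up. Origin: centre of its underside; z up. Plug below: 76 mm diameter, 8 mm high, drops into the neck; cap 116 mm diameter from z = 8 mm, sloping from 12 mm at the edge to 22 mm in the middle; round knob 26 mm diameter from z = 28 to 54 mm. Seated, the cap rests on the rim, origin 8 mm below rim
- perch: wooden perch: plain round dowel 14 mm in diameter, 200 mm long, about 30 g, lying in the feeder's saddles. Origin: its middle, on its axis; y runs along the dowel (either end may be called +y). It can roll about its axis
- camera: small grey bird camera (66 mm wide, 50 mm high) clamped to the upright rod of its stand, fixed. Origin: on the rod's axis at lens height; z up; it looks level along its own -x
- lens (a point): centre of the front of the camera's lens, 61 mm ahead of the camera's origin; same axes as the camera: it looks along -x, y is level across its view, z up. 150 to 210 mm above the shelf
- stand: camera stand, fixed: round steel foot 100 mm in diameter, 10 mm high, with a rod 12 mm thick, 288 mm high in all. Origin: centre of the foot's underside
- saucer: bystander: terracotta plant saucer, 110 mm across, 18 mm high, no knob; origin at the centre of its underside
- pot: bystander: small terracotta flower pot standing upside down, 90 mm across at the bottom, 75 mm high; origin at the centre of its underside
- bath: bystander: white ceramic bird bath dish, 190 mm across, 40 mm high; origin at the centre of its underside
- spare_dowel: bystander: thinner, longer loose dowel, 10 mm in diameter, 300 mm long, lying on the shelf behind the feeder, along its own x; origin at its underside as first laid, at the middle
- hook: bystander: steel S-hook 130 mm long lying flat, 8 mm thick; origin under its middle
- scoop: bystander: small green plastic seed scoop, 170 mm long, 36 mm high, lying on the shelf; origin under the back of its bowl
- brush: bystander: flat cleaning brush with a wooden handle, 200 mm long, 42 mm wide, 20 mm high, lying on the shelf; origin under its middle
Mind the look-alikes: they are no part of the job. There is more than one size of the perch; the one meant has the size given above. Leave any blue look-alike of the lid alone.

How it is judged:
By the outcome, as a careful person would: the job done as asked, in the order asked, and still so for the second after the job is handed in, while the arm keeps its last pose, push and grip.
It also fails if it takes over 48 s, if anything falls off the work surface, if the arm or the gripper's body presses on something with over 40 N, if the wrist force passes 120 N, or if a joint passes its speed limit or range.

### The arm

A 6-joint arm with a two-finger parallel gripper is mounted at the origin on the work surface. World frame = base frame: x ahead of the robot, y to its left, z up, the work surface at z = 0. Lengths are in m, angles in degrees, forces in N, time in s.
With the tool pointing down it reaches from about 0.4 to 0.825 m from the base axis. Payload 7 kg.
Tool frame: the origin (TCP) lies on the centre line of the jaws, within the pads' length; the fingertips stand 25 mm ahead of it and the grasp point (between the pads) lies 6 mm ahead of it; z points along the fingers, y is the line along which they close (so a half turn about z gives the same grasp; the last joint's range is limited). The gripper opens to 85 mm and grips with 20 to 120 N. Pads are 22 mm wide; open, the fingers measure 114 mm over their backs; the gripper's body (76 mm by 85 mm) begins 54 mm behind the grasp point. The pads swing forward as they close: fully open they stand 13 mm farther back than shut.
Start: joints at [-56.832, 20.546, 0.682, 0, -70.136, -16.507], TCP at [0.194, -0.647, 0.256] pointing down, gripper open.
Joint ranges: [-176.03, 176.03], [-82.01, 121.73], [-58.28, 71.71], [-173.87, 95.51], [-174.79, -0.11], [-173.66, 173.66]. Speed limits (degrees/s): [136.94, 136.94, 172.46, 180, 180, 180].

### API

Orientations are given as a 3x3 rotation matrix whose columns are the frame's x, y, z axes.
In Python, from workcell import ctrl gives the robot as it stands. The module is installed in compiled form; this text tells all that it offers.
- The arm moves only by the shell command python3 -m inch 'ROWS'. ROWS is a JSON object of lists of equal length, an entry for each row: "offset": the shift along the world's x, y, z each as a share of 200 mm, from -1 to 1, a list of three; "spin": the turn about the world's z as a share of 180 degrees, from -1 to 1; "jaw": the finger opening in mm, from 0 to 85.4. In form: {"offset": [[dx, dy, dz], ...], "spin": [spin, ...], "jaw": [jaw, ...]}. A call has exactly 8 rows; each row is the pose to reach, as a shift and turn from the pose commanded when the call began, turning the shorter way round; what a row does not reach only later rows make up. A row lasts 1/8 s, in which the tool goes at most 62.5 mm and 10.7 degrees, less where a joint would pass 70% of its speed; a pose out of reach is approached as far as the arm can. A call with a number of a shift or a turn outside -1 to 1 is refused whole. A call with a gripper value outside its range is refused whole. The fingers move at their own pace and stop on an object; the grip force is fixed at half the most. Time passes only in rows, so rows that repeat a pose let the fingers close, or fill a call up. It gives the time, the measured TCP pose, the force, the opening and the grip force at its end, in the units of the state.
- ctrl.get_state(): the state, without advancing time (a new reading comes with each control period).
- ctrl.grab_frame(name): name is "scene" or "top"; returns the picture (480x640x3 uint8, red, green, blue); there is no depth.
- ctrl.camera_params(name): a dict with "K" (3x3 intrinsics, pixels), "T" (4x4, takes a point from camera to world coordinates). Camera axes: x right, y down, z forward; pixel columns grow to the right and rows downward; lengths in m; the calibration is good to about 2 mm. A picture is of the moment at which its call begins. camera_params takes no time and is no camera call.
- ctrl.finish_job(): hands the job in; it is judged then, once.
Trained networks look in the newest picture that a camera, given by its name, has taken for a name from the list of things; names that differ only in an ending like _2 or _b are one class to them, and where a whole thing is asked for, a point or a joint stands for the part that bears it (a point fixed in the world has none). Each returns a list of dicts, best first, with "score" (0 to 1); they miss things now and then, are a little off and sometimes report something else, mostly with a low value. They report only what shows in the picture. A call takes as long as a camera call. They do not tell look-alikes from the thing itself.
- ctrl.masks_of(camera, target): "region" (480x640 bool, what is visible of it) and "bbox" ([centre column, centre row, width, height] in pixels, round what is visible of it).
The state is a dict: "time": time; "joints": joint angles; "joint_velocities": joint speeds; "effort": joint torques, N m; "position": TCP position; "tcp_rot": TCP orientation; "contact_force": force on the tool from outside, world axes, zero at the start; "torque": the same for the moment, N m; "finger_gap": finger opening in m; "grip_force": force on a finger pad.
Only numpy, scipy, OpenCV 4.12 (cv2) and the standard library are available. Lean on these libraries where they do the work, as an engineer would, in place of code of your own. Each camera call takes 0.05 s, during which the arm holds its last target. There are 200 camera calls.

## Working session

There is one attempt and no reset: what is moved stays moved. The work goes in short steps, Python scripts to look and compute and a shell command to move; the robot and the scene stay as the last step left them, time stands still between calls to the robot, and variables do not carry over. Pictures are saved under pics/ and viewed, at most 10 in all, crops included, and the job is handed in when it is done.

```bash
mkdir -p pics; python3 - <<'E'
from workcell import ctrl
import cv2,numpy as np
for n in("scene","top"):
    f=ctrl.grab_frame(n); cv2.imwrite(f"pics/{n}0.png",f[:,:,::-1])
    p=ctrl.camera_params(n); print(n,np.round(p["K"],1).tolist(),np.round(p["T"],4).tolist())
    for t in("lid","perch","feeder","camera","stand","lens"):
        try:
            for d in ctrl.masks_of(n,t)[:3]: print(t,round(d["score"],2),np.round(d["bbox"]).tolist(),int(d["region"].sum()))
        except Exception as e: print(t,e)
print(ctrl.get_state()["time"])
E
```

```text
scene [[507.7, 0.0, 311.8], [0.0, 507.7, 239.0], [0.0, 0.0, 1.0]] [[-0.7385, 0.4522, -0.5002, 1.0438], [0.6743, 0.4987, -0.5447, 0.6104], [0.0031, -0.7395, -0.6732, 0.843], [0.0, 0.0, 0.0, 1.0]]
lid 0.97 [226.0, 286.0, 52.0, 36.0] 1608
lid 0.88 [280.0, 217.0, 42.0, 29.0] 1032
perch 0.76 [389.0, 261.0, 56.0, 17.0] 215
perch 0.56 [361.0, 283.0, 79.0, 50.0] 672
feeder 0.73 [318.0, 327.0, 150.0, 148.0] 10691
camera 0.74 [142.0, 199.0, 33.0, 36.0] 954
stand 0.93 [141.0, 211.0, 55.0, 119.0] 1509
stand 0.24 [360.0, 282.0, 79.0, 48.0] 547
lens 0.96 [143.0, 201.0, 36.0, 34.0] 867
top [[513.0, 0.0, 319.5], [0.0, 513.0, 241.1], [0.0, 0.0, 1.0]] [[-0.002, -0.9802, 0.1979, 0.2577], [-0.9998, -0.002, -0.0199, 0.071], [0.0199, -0.1979, -0.98, 1.4638], [0.0, 0.0, 0.0, 1.0]]
lid 0.72 [400.0, 288.0, 42.0, 38.0] 1304
lid 0.63 [362.0, 203.0, 40.0, 37.0] 1182
perch 0.57 [284.0, 258.0, 72.0, 12.0] 373
perch 0.5 [297.0, 318.0, 20.0, 46.0] 138
feeder 0.74 [283.0, 222.0, 82.0, 90.0] 5366
camera 0.79 [447.0, 170.0, 34.0, 28.0] 626
stand 0.71 [439.0, 167.0, 43.0, 50.0] 662
stand 0.51 [283.0, 224.0, 86.0, 89.0] 5387
lens 0.6 [446.0, 170.0, 29.0, 30.0] 614
0.7
```

View pics/scene0.png

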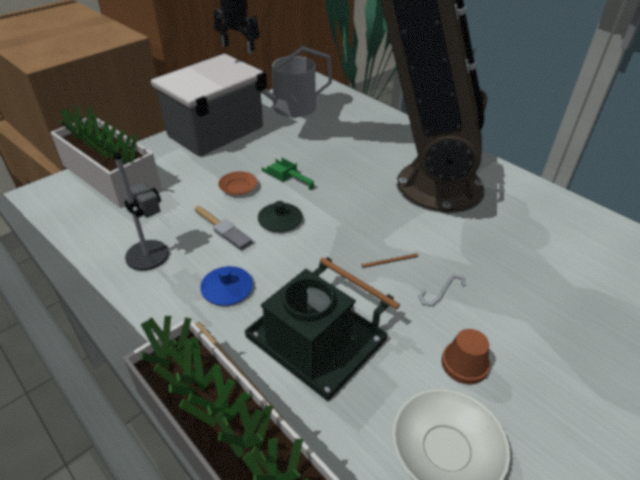

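View pics/top0.png

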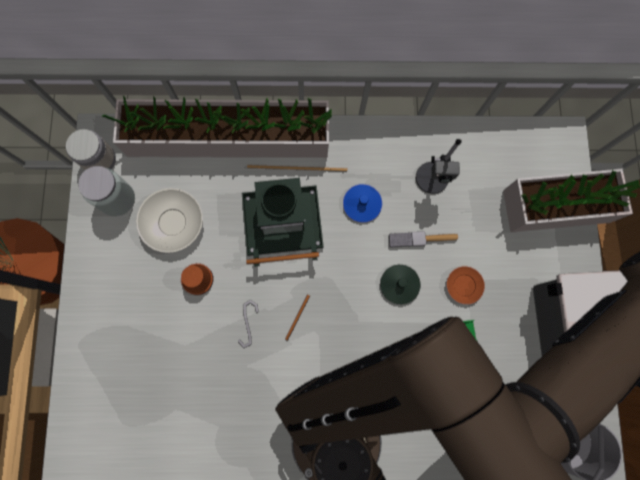

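The scene picture shows the dark lid at (280,217), the blue look-alike at (226,286), the feeder at (318,327) with the perch at (360,283), and the camera at (142,200). The top picture shows the dark lid at (400,286), the feeder at (283,222), the perch at (284,258) and the camera at (447,168).

```bash
cat > h.py <<'E'
import numpy as np,cv2
from workcell import ctrl
from scipy.optimize import minimize
P={n:ctrl.camera_params(n) for n in("scene","top")}
def proj(n,X):
    T=P[n]["T"]; Xc=(np.asarray(X)-T[:3,3])@T[:3,:3]; u=Xc@P[n]["K"].T; return u[:,:2]/u[:,2:]
def cyl(r,z0,z1,c=(0,0),r1=None):
    a=np.linspace(0,2*np.pi,40,endpoint=False); r1=r if r1 is None else r1
    return np.vstack([np.c_[c[0]+q*np.cos(a),c[1]+q*np.sin(a),0*a+z] for q,z in((r,z0),(r1,z1))])
def box(x0,x1,y0,y1,z0,z1): return np.array([[x,y,z] for x in(x0,x1) for y in(y0,y1) for z in(z0,z1)],float)
def ray(n,uv,z):
    p=P[n];d=p["T"][:3,:3]@np.linalg.inv(p["K"])@[*uv,1];o=p["T"][:3,3];return o+d*(z-o[2])/d[2]
def tf(X,p):
    c,s=np.cos(p[2]),np.sin(p[2]); return np.c_[c*X[:,0]-s*X[:,1]+p[0],s*X[:,0]+c*X[:,1]+p[1],X[:,2]]
def render(n,parts,S=4):
    m=np.zeros((480*S,640*S),np.uint8)
    for X in parts: cv2.fillConvexPoly(m,cv2.convexHull((((proj(n,X)+.5)*S)).astype(np.float32)).round().astype(np.int32),255)
    return cv2.resize(m,(640,480),interpolation=cv2.INTER_AREA)/255.
def cost(masks,parts):
    c=0
    for n,m in masks.items():
        r=render(n,parts); c+=1-np.minimum(r,m).sum()/np.maximum(r,m).sum()
    return c
def fit(masks,f,p0,step):
    p0=np.array(p0,float); S=np.vstack([p0]+[p0+np.eye(len(p0))[i]*step[i] for i in range(len(p0))])
    r=minimize(lambda p:cost(masks,f(p)),p0,method="Nelder-Mead",options=dict(initial_simplex=S,xatol=1e-4,fatol=1e-4,maxiter=300)); return r.x,r.fun
LID=[cyl(.038,0,.008),cyl(.058,.008,.012),cyl(.058,.012,.022,r1=.012),cyl(.013,.028,.054),cyl(.007,.02,.03)]
FEED=[box(-.085,.1,-.11,.11,0,.024),box(-.032,.092,-.062,.062,.0,.133),cyl(.046,.133,.15,(.03,0))]
E
python3 - <<'E'
from h import *
pm={n:{t:ctrl.masks_of(n,t) for t in("lid","perch","feeder","stand","camera")} for n in("scene","top")}
np.save("m.npy",pm,allow_pickle=True)
def pick(n,t,uv): return min(pm[n][t],key=lambda d:np.hypot(d["bbox"][0]-uv[0],d["bbox"][1]-uv[1]))["region"].astype(float)
L={"scene":pick("scene","lid",(280,217)),"top":pick("top","lid",(400,286))}
x0=ray("top",(400,288),.015)
for ms in(L,{"scene":L["scene"]},{"top":L["top"]}):
    print("lid",fit(ms,lambda p:[tf(X,[*p,0]) for X in LID],x0[:2],(.01,.01)))
F={"scene":pick("scene","feeder",(318,327)),"top":pick("top","feeder",(283,222))}
pa,pb=ray("top",(248,261),.0745),ray("top",(318,256),.0745)
print("perch top ends",pa,pb,np.linalg.norm(pa-pb))
qa,qb=ray("scene",(322,263),.0745),ray("scene",(397,304),.0745)
print("perch scene ends",qa,qb,np.linalg.norm(qa-qb))
c=(pa+pb)/2; yaw=np.arctan2(*(pa-pb)[1::-1])-np.pi/2
f0=[c[0]+.115*np.cos(yaw),c[1]+.115*np.sin(yaw),yaw]
D={"scene":pick("scene","perch",(361,283)),"top":pick("top","perch",(284,258))}
def dow(p):
    return [tf(np.c_[x:=cyl(.007,-.1,.1),][:, [0,2,1]]+[0,0,.0745],p)]
print("perch",fit(D,dow,[c[0],c[1],yaw],(.01,.01,.05)))
for ms in(F,{"scene":F["scene"]},{"top":F["top"]}):
    print("feeder",fit(ms,lambda p:[tf(X,p) for X in FEED],f0,(.01,.01,.05)))
foot=ray("top",(433,178),.01);print("foot",foot, ray("scene",(147,255),.01))
a=cv2.imread("pics/top0.png")[125:205,400:480]; b=cv2.imread("pics/scene0.png")[140:280,90:200]
cv2.imwrite("pics/cam.png",np.hstack([cv2.resize(a,(400,400),interpolation=cv2.INTER_CUBIC),cv2.resize(b,None,fx=400/140,fy=400/140,interpolation=cv2.INTER_CUBIC)]))
E
```

```text
lid (array([ 0.42736848, -0.18676886]), np.float64(0.10210986327963456))
lid (array([ 0.4270781 , -0.18619957]), np.float64(0.06838206627680321))
lid (array([ 0.42723464, -0.18683519]), np.float64(0.029609829577340152))
perch top ends [0.4823058  0.23852525 0.0745    ] [0.49644439 0.04708692 0.0745    ] 0.19195972746274384
perch scene ends [0.50804406 0.05948477 0.0745    ] [0.47673446 0.24212099 0.0745    ] 0.18530051579690893
perch (array([0.49071651, 0.14624517, 0.10773779]), np.float64(0.22239597612264939))
feeder (array([0.60529922, 0.15115754, 0.11107431]), np.float64(0.07489934928482866))
feeder (array([0.60567204, 0.15185028, 0.11292664]), np.float64(0.043285423574395576))
feeder (array([0.60533904, 0.15013605, 0.10913477]), np.float64(0.026818579305326495))
foot [ 0.74368183 -0.29697911  0.01      ] [ 0.74975881 -0.28276357  0.01      ]
```

View pics/cam.png

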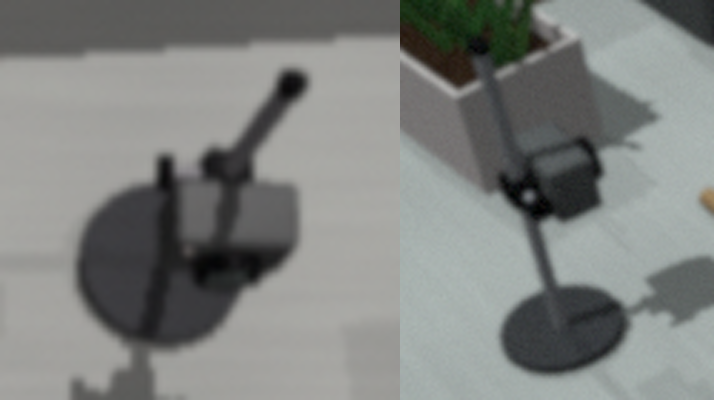

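The left crop shows the stand's foot centred near (160,265), the rod top at (292,82), and the camera body at (178–298,180–260) with the dark lens at (225,268), looking towards the robot. In the right crop the rod top is at (480,45) and the lens end at (598,155). Next I fit the stand and camera.

```bash
cat > camfit.py <<'E'
from h import *
pm=np.load("m.npy",allow_pickle=True).item()
for uv,n in(((458.4,141.4),"top"),((118,156),"scene")): print("rodtop",n,ray(n,uv,.288))
S={n:pm[n]["stand"][0]["region"].astype(float) for n in pm}; C={n:pm[n]["camera"][0]["region"].astype(float) for n in pm}
for n in pm:
    print(n,cv2.boundingRect(S[n].astype(np.uint8)),cv2.boundingRect(C[n].astype(np.uint8)))
    g=np.zeros((480,640,3),np.uint8)+cv2.imread(f"pics/{n}0.png"); 
    g[...,2]=np.maximum(g[...,2],(120*S[n]).astype(np.uint8)); g[...,1]=np.maximum(g[...,1],(160*C[n]).astype(np.uint8)); globals()["g"+n]=g
U={n:np.maximum(S[n],C[n]) for n in pm}
foot=[cyl(.05,0,.01),cyl(.006,0,.288)]
def lensc(xf): # lens cylinder along x
    X=cyl(.015,-.061,-xf); return X[:,[2,0,1]]
def cam(p): # x,y,yaw,z,xf,xb
    x,y,yw,z,xf,xb=p
    return [tf(X+[0,0,z],[x,y,yw]) for X in(box(-xf,-xb,-.033,.033,-.025,.025),lensc(xf))]
def full(p): return [tf(X,[p[0],p[1],0]) for X in foot]+cam(p)
best=None
for yw in(-.3,0.,.3,.6):
  for z in(.16,.185):
    r=fit(U,full,[.746,-.291,yw,z,.045,.0],(.01,.01,.2,.015,.01,.01))
    print(np.round(r[0],4),round(r[1],4))
    if best is None or r[1]<best[1]: best=r
p=best[0]
for n in pm:
    g=globals()["g"+n]
    for k,X in enumerate(full(p)): cv2.polylines(g,[(cv2.convexHull(proj(n,X).astype(np.float32))*16).round().astype(np.int32)],True,((0,255,255),(0,255,255),(255,0,255),(255,255,0))[k],1,cv2.LINE_AA,4)
a=gtop[125:205,400:480];b=gscene[145:275,90:200]
cv2.imwrite("pics/camfit.png",np.hstack([cv2.resize(a,(400,400),interpolation=0),cv2.resize(b,(338,400),interpolation=0)]))
E
python3 camfit.py
```

```text
rodtop top [ 0.74479905 -0.29341255  0.288     ]
rodtop scene [ 0.75078486 -0.27567818  0.288     ]
scene (113, 152, 55, 119) (124, 182, 37, 36)
top (416, 140, 45, 54) (431, 156, 30, 28)
[ 0.7472 -0.2941 -0.1038  0.1546  0.0472  0.0063] 0.1812
[ 0.7475 -0.2944 -0.1462  0.1554  0.0502  0.0082] 0.1861
[ 0.7475 -0.2943 -0.0814  0.1547  0.0475  0.0053] 0.1805
[ 0.7475 -0.2943 -0.0704  0.1545  0.0466  0.0072] 0.1809
[ 0.7476 -0.2943 -0.0918  0.1554  0.0482  0.0073] 0.1812
[ 0.7475 -0.2937  0.3232  0.1452  0.0539  0.0121] 0.2532
[ 0.7478 -0.2943 -0.1209  0.157   0.0491  0.0087] 0.1852
[ 0.7474 -0.2937  0.3192  0.1444  0.0556  0.0154] 0.2647
```

View pics/camfit.png

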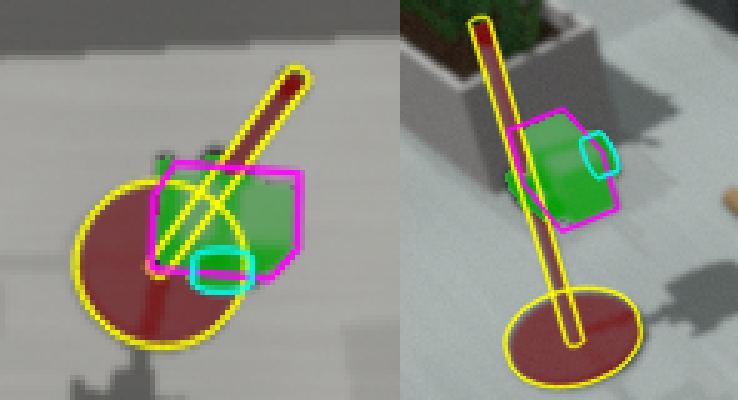

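The overlay shows the stand outline matching in both views. The camera box matches roughly, with yaw near 0. I'll check the camera with a sharper enlargement.

```bash
python3 - <<'E'
from h import *
out=[]
for n,(x,y) in(("top",(425,145)),("scene",(115,170))):
    f=cv2.imread(f"pics/{n}0.png").astype(np.float32)
    f=cv2.addWeighted(f,2.5,cv2.GaussianBlur(f,(0,0),1.2),-1.5,0); f=np.clip(f*1.4,0,255).astype(np.uint8)
    for k in(0,1):
        g=cv2.resize(f[y:y+50,x:x+50],(400,300) if 0 else (380,290),interpolation=cv2.INTER_CUBIC)
        if k:
            for yw,c in((0,(0,255,0)),(-.15,(0,0,255))):
                Q=tf(np.array([[-.047,-.033,.185],[-.047,.033,.185],[-.006,.033,.185],[-.006,-.033,.185],[-.047,-.033,.185],[-.047,-.033,.135],[-.047,.033,.135],[-.047,.033,.185],[-.061,0,.16]]),[.7475,-.2943,yw])
                uv=((proj(n,Q)-[x,y]+.5)*[7.6,5.8]).round().astype(np.int32)
                cv2.polylines(g,[uv[:8]],False,c,1); cv2.circle(g,tuple(map(int,uv[8])),4,c,1)
        out.append(g)
cv2.imwrite("pics/camz.png",np.vstack([np.hstack(out[:2]),np.hstack(out[2:])]))
E
```

```text
(no output)
```

View pics/camz.png

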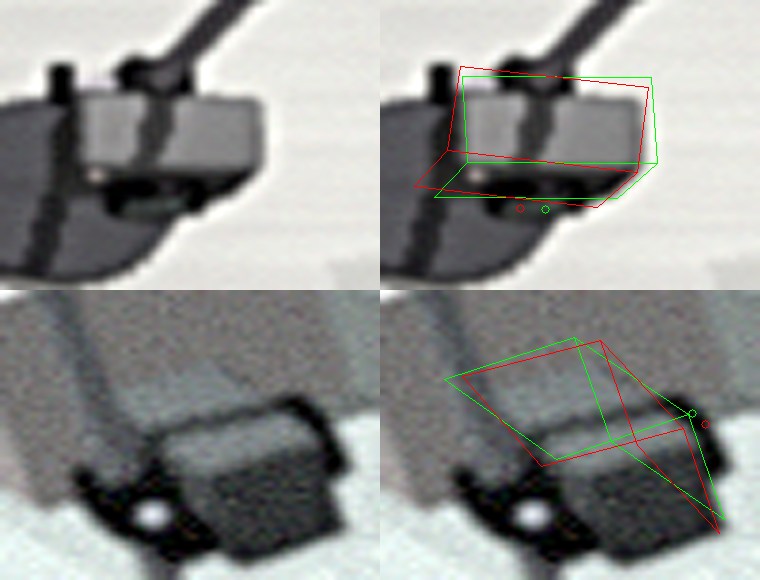

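The enlargement shows the grey body top in the top view at (85–262, 95–165), with edges almost parallel to the yaw = 0 outline. In the scene view the body's +y face is at (190–340, 440–560). I'll solve the corners by least squares.

```bash
python3 - <<'E'
from h import *
from scipy.optimize import least_squares
o={"top":(425,145,0,0),"scene":(115,170,0,290)}
def px(n,uv): x,y,a,b=o[n]; return np.array([x+uv[0]/7.6-.5,y+(uv[1]-b)/5.8-.5])
obs=[("top",(85,95),"b+t"),("top",(262,97),"b-t"),("top",(262,167),"f-t"),("top",(85,165),"f+t"),("scene",(190,482),"b+t"),("scene",(330,440),"f+t"),("scene",(240,562),"b+d"),("scene",(347,525),"f+d")]
def model(p):
    z,h,yw,xf,xb,yl,yr=p;r=[]
    for n,uv,k in obs:
        X=np.array([[-xf if k[0]=="f" else -xb, yl if k[1]=="+" else yr, z+h/2 if k[2]=="t" else z-h/2]])
        r.append(proj(n,tf(X,[.7475,-.2943,yw]))[0]-px(n,uv))
    return np.array(r)
for extra in(0,1):
    def f(p): return np.r_[model(p).ravel(), extra*np.array([(p[1]-.05)*500,(p[5]-p[6]-.066)*500,(p[5]+p[6])*500])]
    s=least_squares(f,[.16,.05,0,.047,.01,.033,-.033]); print(np.round(s.x,4)); print(np.round(model(s.x),1).tolist())
def tri(a,b):
    A=[];c=[]
    for n,uv in((("top",a),("scene",b))):
        T=P[n]["T"];d=T[:3,:3]@np.linalg.inv(P[n]["K"])@[*px(n,uv),1];d/=np.linalg.norm(d);M=np.eye(3)-np.outer(d,d);A.append(M);c.append(M@T[:3,3])
    X=np.linalg.solve(sum(A),sum(c)); return X,[np.linalg.norm(M@X-q) for M,q in zip(A,c)]
print("dot",tri((95,175),(150,515)))
print("lens",tri((155,200),(325,430)),tri((155,212),(335,430)))
E
```

```text
[ 0.1525  0.0412 -0.0048  0.0475  0.0108  0.0319 -0.0322]
[[-1.0, 0.0], [-0.4, -0.1], [0.3, 1.0], [-0.5, 1.1], [1.2, -0.6], [-1.8, -0.3], [-1.1, 0.5], [-0.2, -0.2]]
[ 0.1525  0.0466 -0.0129  0.0479  0.0112  0.0324 -0.0325]
[[-1.0, -0.3], [0.0, -0.2], [0.6, 0.9], [-0.5, 0.8], [1.1, -1.5], [-1.8, -1.2], [-0.7, 1.6], [0.3, 0.9]]
dot (array([ 0.7286635 , -0.28972032,  0.12950486]), [np.float64(0.017638814521891692), np.float64(0.017638814521891612)])
lens (array([ 0.68919596, -0.28938363,  0.15710735]), [np.float64(0.003224525125072466), np.float64(0.0032245251250724387)]) (array([ 0.6850627 , -0.29047568,  0.15409091]), [np.float64(0.002434533043815329), np.float64(0.0024345330438153403)])
```

```bash
python3 -c "
from workcell import ctrl;import numpy as np
s=ctrl.get_state();print(s['time'],s['position'],np.round(s['tcp_rot'],3).tolist(),s['finger_gap'],s['contact_force'])"
python3 -m inch '{"offset":[[0.3,0.3,0],[0.5,0.6,0],[0.7,0.9,0],[0.85,1,0],[1,1,0],[1,1,0],[1,1,0],[1,1,0]],"spin":[0,0,0,0,0,0,0,0],"jaw":[60,60,60,60,60,60,60,60]}'
```

```text
1.2 [ 0.19349188 -0.64665107  0.25631681] [[-0.958, -0.287, 0.0], [-0.287, 0.958, -0.0], [-0.0, -0.0, -1.0]] 0.08551752703370095 [ 0.11983405 -0.35033768  0.21405563]
time: 2.2
position: [0.3927, -0.447, 0.2563]
tcp_rot: [[-0.958, -0.286, -0.0], [-0.286, 0.958, 0.0], [0.0, 0.0, -1.0]]
contact_force: [0.0, 0.4, 0.9]
finger_gap: 0.0601
grip_force: 0.0
```

```bash
python3 -m inch '{"offset":[[0.05,0.2,0],[0.1,0.4,0],[0.15,0.6,0],[0.173,0.8,0],[0.173,1,0],[0.173,1,0],[0.173,1,0],[0.173,1,0]],"spin":[0.055,0.11,0.165,0.22,0.275,0.33,0.385,0.443],"jaw":[60,60,60,60,60,60,60,60]}'
python3 -m inch '{"offset":[[0,0.15,0],[0,0.301,0],[0,0.301,-0.2],[0,0.301,-0.4],[0,0.301,-0.6],[0,0.301,-0.7],[0,0.301,-0.7],[0,0.301,-0.7]],"spin":[0,0,0,0,0,0,0,0],"jaw":[60,60,60,60,60,60,60,60]}'
python3 - <<'E'
from h import *
for n in("scene","top"):
    f=ctrl.grab_frame(n); cv2.imwrite(f"pics/{n}1.png",f[:,:,::-1])
s=ctrl.get_state();print(s["position"],s["joints"])
a=cv2.imread("pics/scene1.png");b=cv2.imread("pics/top1.png")
cv2.imwrite("pics/v1.png",np.hstack([cv2.resize(a[120:270,200:350],(400,400),interpolation=2),cv2.resize(b[230:330,350:450],(400,400),interpolation=2)]))
E
```

```text
time: 3.2
position: [0.4275, -0.2472, 0.2565]
tcp_rot: [[0.116, -0.993, 0.0], [-0.993, -0.116, -0.0], [0.0, -0.0, -1.0]]
contact_force: [0.0, -0.0, -0.1]
finger_gap: 0.0599
grip_force: 0.0
time: 4.2
position: [0.4285, -0.187, 0.1172]
tcp_rot: [[0.111, -0.994, 0.001], [-0.994, -0.111, -0.0], [0.0, -0.001, -1.0]]
contact_force: [-0.0, -0.3, -0.2]
finger_gap: 0.06
grip_force: 0.0
[ 0.42880349 -0.18674437  0.11750555] [ 6.86769310e-01  9.26697248e+00 -3.55529264e+01  1.64199691e-02
 -4.50528660e+01  5.68575247e+00]
```

View pics/v1.png

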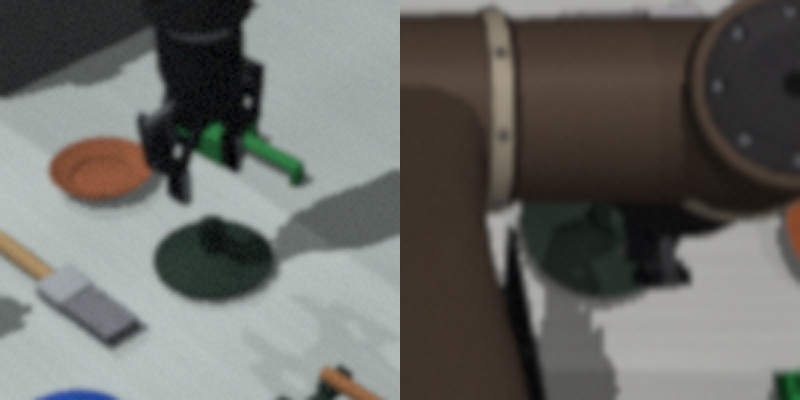

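The crop shows the fingers, at about (180,180) and (232,160), straddling the point above the lid's knob at (213,230). I'll descend and grip.

```bash
python3 -m inch '{"offset":[[-0.007,0,-0.1],[-0.007,0,-0.2],[-0.007,0,-0.28],[-0.007,0,-0.335],[-0.007,0,-0.335],[-0.007,0,-0.335],[-0.007,0,-0.335],[-0.007,0,-0.335]],"spin":[0,0,0,0,0,0,0,0],"jaw":[60,60,60,60,60,10,10,10]}'
python3 -m inch '{"offset":[[0,0,0],[0,0,0],[0,0,0.05],[0,0,0.1],[0,0,0.2],[0,0,0.4],[0,0,0.6],[0,0,0.8]],"spin":[0,0,0,0,0,0,0,0],"jaw":[10,10,10,10,10,10,10,10]}'
```

```text
time: 5.3
position: [0.4272, -0.1865, 0.0502]
tcp_rot: [[0.112, -0.994, 0.001], [-0.994, -0.112, -0.0], [0.0, -0.001, -1.0]]
contact_force: [-0.3, 0.7, 5.6]
finger_gap: 0.0244
grip_force: 58.5
time: 6.3
position: [0.4264, -0.1864, 0.2115]
tcp_rot: [[0.112, -0.994, 0.001], [-0.994, -0.112, 0.0], [0.0, -0.001, -1.0]]
contact_force: [0.6, 0.8, -1.7]
finger_gap: 0.0242
grip_force: 58.9
```

```bash
python3 -m inch '{"offset":[[0.05,0.1,0.1],[0.15,0.25,0.2],[0.25,0.45,0.22],[0.37,0.63,0.22],[0.5,0.8,0.22],[0.58,0.95,0.22],[0.62,1,0.22],[0.62,1,0.22]],"spin":[0,0,0,0,0,0,0,0],"jaw":[10,10,10,10,10,10,10,10]}'
python3 -m inch '{"offset":[[0.1,0.15,0],[0.2,0.3,0],[0.3,0.5,0],[0.38,0.62,0],[0.42,0.7,0],[0.42,0.7,0],[0.42,0.7,0],[0.42,0.7,0]],"spin":[0,0,0,0,0,0,0,0],"jaw":[10,10,10,10,10,10,10,10]}'
python3 - <<'E'
from h import *
pos=ctrl.get_state()["position"];print(pos)
for n in("scene","top"):
    f=ctrl.grab_frame(n); cv2.imwrite(f"pics/{n}2.png",f[:,:,::-1])
m={}
for n in("scene","top"):
    for d in ctrl.masks_of(n,"lid")[:3]:
        print(n,round(d["score"],2),np.round(d["bbox"]),d["region"].sum(),"expect",np.round(proj(n,[[pos[0],pos[1],pos[2]-.038]])))
a=cv2.imread("pics/scene2.png");b=cv2.imread("pics/top2.png")
cv2.imwrite("pics/v2.png",np.hstack([cv2.resize(a[170:370,220:420],(400,400),interpolation=2),cv2.resize(b[150:290,220:360],(400,400),interpolation=2)]))
E
```

```text
time: 7.3
position: [0.5507, 0.0138, 0.2535]
tcp_rot: [[0.112, -0.994, -0.0], [-0.994, -0.112, -0.0], [0.0, 0.0, -1.0]]
contact_force: [0.6, -0.1, -1.5]
finger_gap: 0.0243
grip_force: 59.0
time: 8.3
position: [0.6344, 0.1526, 0.2537]
tcp_rot: [[0.111, -0.994, 0.0], [-0.994, -0.111, 0.0], [-0.0, -0.0, -1.0]]
contact_force: [0.2, -0.4, -1.4]
finger_gap: 0.0242
grip_force: 59.1
[0.63435506 0.15262647 0.25374442]
scene 0.82 [225. 287.  52.  35.] 1637 expect [[307. 268.]]
scene 0.81 [308. 272.  69.  52.] 2189 expect [[307. 268.]]
top 0.97 [361. 206.  40.  37.] 1139 expect [[277. 193.]]
top 0.67 [278. 198.  44.  39.] 903 expect [[277. 193.]]
```

View pics/v2.png

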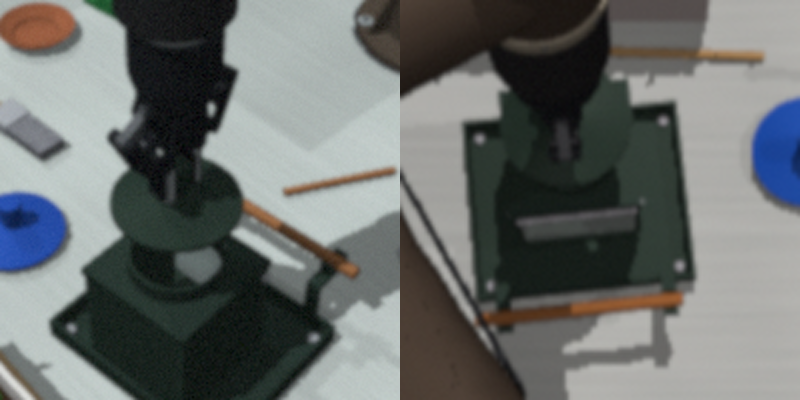

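The crop shows the lid held over the neck: the cap ellipse is centred at (177,205) in the left crop and looks slightly tilted. I'll measure tilt and offset, and refine the perch's position along its axis, now that the top view shows it clearly at (483–683, 308).

```bash
python3 - <<'E'
from h import *
from scipy.spatial.transform import Rotation as R
pos=ctrl.get_state()["position"]
ms={}
for n in("scene","top"):
    e=proj(n,[[pos[0],pos[1],pos[2]-.038]])[0]
    d=min(ctrl.masks_of(n,"lid"),key=lambda d:np.hypot(*(np.array(d["bbox"][:2])-e)))
    r=d["region"].astype(np.uint8); h=cv2.convexHull(cv2.findNonZero(r)); m=np.zeros((480,640),np.uint8); cv2.fillConvexPoly(m,h,1); ms[n]=m.astype(float); print(n,r.sum(),m.sum(),cv2.boundingRect(m))
cap=np.vstack([cyl(.038,0,.008),cyl(.058,.008,.012)])
def f(p):
    X=cap-[0,0,.045]; X=R.from_euler("xy",p[2:4]).apply(X)
    return [X+[pos[0]+p[0],pos[1]+p[1],pos[2]-.0502+.045]]
for M in({"scene":ms["scene"]},ms):
    for p0 in([0,0,0,0],[0,0,.1,0],[0,0,0,.1],[0,0,0,-.1],[0,0,-.1,0]):
        r=fit(M,f,p0,(.005,.005,.1,.1)); print(np.round(r[0][:2]*1000,1),np.round(np.degrees(r[0][2:]),1),round(r[1],4))
    print("nominal",cost(M,f([0,0,0,0])), [cv2.boundingRect((render(n,f([0,0,0,0]))>.5).astype(np.uint8)) for n in M])
a=cv2.imread("pics/top2.png"); hsv=cv2.cvtColor(a,cv2.COLOR_BGR2HSV); o=((hsv[...,0]<18)&(hsv[...,1]>110)&(hsv[...,2]>60)).astype(np.uint8); o[:248]=0;o[268:]=0;o[:,:245]=0;o[:,330:]=0
pts=cv2.findNonZero(o)[:,0].astype(float); i=pts[:,0].argmin();j=pts[:,0].argmax();print("perch px",pts[i],pts[j])
w=np.array([ray("top",q,.0745) for q in pts]); c=w.mean(0); d=np.linalg.svd(w-c)[2][0]; t=(w-c)@d; print(c,d,t.min(),t.max(), c+d*(t.min()+t.max())/2)
E
```

```text
scene 2189 2593 (274, 247, 67, 49)
top 903 1332 (256, 178, 44, 38)
[0.2 0.2] [ 1.9 -1. ] 0.0279
[ 0.4 -0. ] [ 2.  -0.8] 0.0283
[0.3 0.4] [ 1.9 -0.7] 0.0286
[-0.4  0.3] [ 1.1 -1.5] 0.0297
[0.1 0.2] [ 1.5 -1.1] 0.0285
nominal 0.04199140457634032 [(274, 246, 68, 50)]
[-0.2 -0.1] [ 0.5 -0.5] 0.2219
[ 0.1 -0.3] [ 1.2 -0.4] 0.2228
[ 0.1 -0.4] [0.8 0.2] 0.2228
[-0.2 -0.3] [ 0.9 -0.9] 0.2227
[-0.  -0.1] [ 0.6 -0.2] 0.2216
nominal 0.22533697044370748 [(274, 246, 68, 50), (254, 171, 47, 45)]
perch px [249. 260.] [318. 253.]
[0.49230201 0.13643615 0.0745    ] [-1.13905738e-01  9.93491562e-01  2.69876480e-18] -0.0902043407872126 0.09985348716967996 [0.49175246 0.14122932 0.0745    ]
```

```bash
python3 -m inch '{"offset":[[0.004,0.009,0],[0.004,0.009,-0.06],[0.004,0.009,-0.12],[0.004,0.009,-0.18],[0.004,0.009,-0.22],[0.004,0.009,-0.24],[0.004,0.009,-0.26],[0.004,0.009,-0.26]],"spin":[0,0,0,0,0,0,0,0],"jaw":[10,10,10,10,10,10,10,10]}'
python3 -m inch '{"offset":[[0,0,-0.01],[0,0,-0.02],[0,0,-0.03],[0,0,-0.04],[0,0,-0.047],[0,0,-0.05],[0,0,-0.05],[0,0,-0.05]],"spin":[0,0,0,0,0,0,0,0],"jaw":[10,10,10,10,10,10,10,10]}'
```

```text
time: 9.6
position: [0.6355, 0.1554, 0.2012]
tcp_rot: [[0.112, -0.994, -0.0], [-0.994, -0.112, -0.0], [0.0, 0.0, -1.0]]
contact_force: [0.3, 0.0, -0.6]
finger_gap: 0.0243
grip_force: 59.1
time: 10.6
position: [0.6354, 0.1553, 0.1922]
tcp_rot: [[0.112, -0.994, 0.0], [-0.994, -0.112, 0.0], [0.0, -0.0, -1.0]]
contact_force: [-2.7, -0.7, 5.7]
finger_gap: 0.0245
grip_force: 59.4
```

```bash
python3 -m inch '{"offset":[[0,0,0],[0,0,0],[0,0,0],[0,0,0],[0,0,0],[0,0,0.1],[0,0,0.25],[0,0,0.4]],"spin":[0,0,0,0,0,0,0,0],"jaw":[40,55,55,55,55,55,55,55]}'
python3 -m inch '{"offset":[[-0.2,0,0],[-0.4,0,0],[-0.6,0,0],[-0.7,-0.06,0],[-0.72,-0.12,0],[-0.72,-0.12,0],[-0.72,-0.12,0],[-0.72,-0.12,0]],"spin":[0,0,0,0,0,0,0,0],"jaw":[50,50,50,50,50,50,50,50]}'
python3 - <<'E'
from h import *
print(ctrl.get_state()["position"])
for n in("scene","top"):
    f=ctrl.grab_frame(n); cv2.imwrite(f"pics/{n}3.png",f[:,:,::-1])
D={}
for n in("scene","top"):
    e=proj(n,[[.635,.155,.157]])[0]
    d=min(ctrl.masks_of(n,"lid"),key=lambda d:np.hypot(*(np.array(d["bbox"][:2])-e))); D[n]=d["region"].astype(float); print(n,np.round(d["bbox"]),np.round(e),d["score"])
for M in({"scene":D["scene"]},{"top":D["top"]},D):
    print(fit(M,lambda p:[tf(X+[0,0,p[2]],[p[0],p[1],0]) for X in LID],[.635,.155,.142],(.005,.005,.005)))
a=cv2.imread("pics/scene3.png");b=cv2.imread("pics/top3.png")
cv2.imwrite("pics/v3.png",np.hstack([cv2.resize(a[200:400,220:420],(400,400),interpolation=2),cv2.resize(b[150:290,220:360],(400,400),interpolation=2)]))
E
```

```text
time: 11.6
position: [0.6355, 0.1553, 0.2721]
tcp_rot: [[0.111, -0.994, -0.0], [-0.994, -0.111, -0.0], [0.0, 0.0, -1.0]]
contact_force: [-0.1, 0.2, 0.5]
finger_gap: 0.0551
grip_force: 0.0
time: 12.6
position: [0.4921, 0.1315, 0.2709]
tcp_rot: [[0.111, -0.994, -0.001], [-0.994, -0.111, -0.0], [0.0, 0.001, -1.0]]
contact_force: [-0.1, -0.0, 0.7]
finger_gap: 0.0499
grip_force: 0.0
[0.49205531 0.13153531 0.27091085]
scene [310. 298.  67.  54.] [308. 292.] 0.75
top [362. 204.  44.  35.] [278. 199.] 0.7
(array([0.63582226, 0.15710659, 0.14153779]), np.float64(0.036793104008915556))
(array([0.635, 0.155, 0.142]), np.float64(1.0))
(array([0.63582226, 0.15710659, 0.14153779]), np.float64(1.0367931040089156))
```

View pics/v3.png

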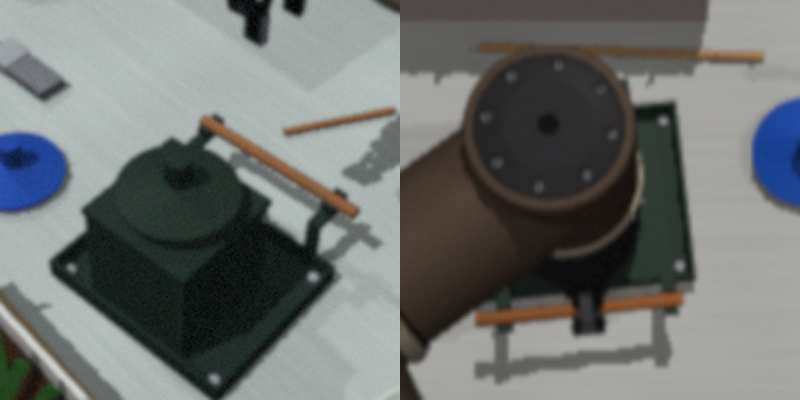

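The picture shows the lid sitting level on the neck, released, and the perch in its saddles with ends at (203,120) and (356,212) in the left crop. Next I find its exact middle.

```bash
python3 - <<'E'
from h import *
def dow(p): return [tf(cyl(.007,-.1,.1)[:,[0,2,1]]+[0,0,.0745],p)]
M={}
for n,(x0,x1,y0,y1) in{"scene":(316,404,252,312),"top":(240,325,248,270)}.items():
    a=cv2.imread(f"pics/{n}3.png").astype(int); o=((a[...,2]-a[...,0])>25).astype(float); z=np.zeros_like(o); z[y0:y1,x0:x1]=o[y0:y1,x0:x1]
    M[n]=z; q=np.argwhere(z)[:,::-1].astype(float); w=np.array([ray(n,v,.0745) for v in q]); c=w.mean(0); d=np.linalg.svd(w-c)[2][0]; d*=np.sign(d[1]); t=(w-c)@d
    print(n,len(q),c.round(4),d.round(3),t.min().round(4),t.max().round(4),(c+d*(t.min()+t.max())/2).round(4))
    print(fit({n:z},dow,[.4915,.139,.111],(.004,.008,.03)))
print(fit(M,dow,[.4915,.139,.111],(.004,.008,.03)))
E
```

```text
scene 684 [0.4738 0.1504 0.0745] [-0.142  0.99  -0.   ] -0.106 0.0947 [0.4746 0.1448 0.0745]
(array([0.49060954, 0.14811923, 0.1062573 ]), np.float64(0.30506118048873865))
top 337 [0.4918 0.146  0.0745] [-0.107  0.994  0.   ] -0.1001 0.0986 [0.4919 0.1453 0.0745]
(array([0.49227005, 0.14559715, 0.10719173]), np.float64(0.2030487923362415))
(array([0.4918838 , 0.14557287, 0.10655207]), np.float64(0.5273051113689958))
```

```bash
python3 -m inch '{"offset":[[-0.002,0.072,0],[-0.002,0.072,-0.2],[-0.002,0.072,-0.45],[-0.002,0.072,-0.65],[-0.002,0.072,-0.8],[-0.002,0.072,-0.9],[-0.002,0.072,-0.952],[-0.002,0.072,-0.952]],"spin":[0,0,0,0,0,0,0,0],"jaw":[50,50,50,50,50,50,50,50]}'
python3 -m inch '{"offset":[[0,0,0],[0,0,0],[0,0,0],[0,0,0],[0,0,0],[0,0,0],[0,0,0],[0,0,0]],"spin":[0,0,0,0,0,0,0,0],"jaw":[35,20,15,10,5,5,5,5]}'
```

```text
time: 13.8
position: [0.491, 0.146, 0.0805]
tcp_rot: [[0.112, -0.994, -0.001], [-0.994, -0.112, -0.001], [0.001, 0.001, -1.0]]
contact_force: [-0.6, 0.5, -0.1]
finger_gap: 0.0503
grip_force: 0.0
time: 14.8
position: [0.4914, 0.1459, 0.0815]
tcp_rot: [[0.112, -0.994, 0.001], [-0.994, -0.112, 0.0], [-0.0, -0.001, -1.0]]
contact_force: [-2.3, -0.8, 6.3]
finger_gap: 0.0118
grip_force: 58.5
```

```bash
python3 -m inch '{"offset":[[0,0,0.03],[0,0,0.08],[0,0,0.15],[0,0,0.25],[0,0,0.38],[0,0,0.5],[0,0,0.5],[0,0,0.5]],"spin":[0,0,0,0,0,0,0,0],"jaw":[5,5,5,5,5,5,5,5]}'
```

```text
time: 15.8
position: [0.4908, 0.1456, 0.181]
tcp_rot: [[0.111, -0.994, 0.0], [-0.994, -0.111, 0.0], [-0.0, -0.0, -1.0]]
contact_force: [0.4, 0.2, 0.2]
finger_gap: 0.0121
grip_force: 58.5
```

```bash
python3 -m inch '{"offset":[[0,-0.1,0],[0,-0.25,0],[0,-0.45,0],[0,-0.65,0],[0,-0.85,0],[0,-1,0],[0,-1,0],[0,-1,0]],"spin":[0,0,0,0,0,0,0,0],"jaw":[5,5,5,5,5,5,5,5]}'
python3 -m inch '{"offset":[[0,-0.1,0],[0,-0.25,0],[0,-0.45,0],[0.05,-0.65,0],[0.1,-0.8,0],[0.15,-0.93,0],[0.2,-1,0],[0.2,-1,0]],"spin":[0,0,0,0,0,0,0,-0.02],"jaw":[5,5,5,5,5,5,5,5]}'
python3 -m inch '{"offset":[[0.02,-0.08,0],[0.03,-0.17,-0.05],[0.03,-0.17,-0.1],[0.03,-0.17,-0.1],[0.03,-0.17,-0.1],[0.03,-0.17,-0.1],[0.03,-0.17,-0.1],[0.03,-0.17,-0.1]],"spin":[-0.01,-0.025,-0.025,-0.025,-0.025,-0.025,-0.025,-0.025],"jaw":[5,5,5,5,5,5,5,5]}'
python3 - <<'E'
from h import *
pos=ctrl.get_state()["position"]
out=[]
for n in("scene","top"):
    f=ctrl.grab_frame(n); cv2.imwrite(f"pics/{n}4.png",f[:,:,::-1])
    for d in ctrl.masks_of(n,"perch")[:3]: print(n,np.round(d["bbox"]),d["score"],d["region"].sum())
    pr=proj(n,[[.537,-.388,.155],[.537,-.188,.155],[.537,-.288,.155]]);print(pr.round())
    c=pr[2].round().astype(int); x=min(max(c[0]-75,0),490);y=min(max(c[1]-75,0),330);print("crop",x,y)
    out.append(cv2.resize(f[y:y+150,x:x+150,::-1],(400,400),interpolation=2))
cv2.imwrite("pics/v4.png",np.hstack(out))
E
```

```text
time: 16.8
position: [0.4906, -0.0547, 0.1804]
tcp_rot: [[0.111, -0.994, -0.001], [-0.994, -0.111, -0.0], [0.0, 0.001, -1.0]]
contact_force: [-0.2, 0.6, 0.7]
finger_gap: 0.0121
grip_force: 58.5
time: 17.8
position: [0.5318, -0.2544, 0.1803]
tcp_rot: [[0.048, -0.999, -0.001], [-0.999, -0.048, 0.0], [-0.0, 0.001, -1.0]]
contact_force: [-0.6, -0.1, -0.8]
finger_gap: 0.0123
grip_force: 58.5
time: 18.8
position: [0.5372, -0.2882, 0.1612]
tcp_rot: [[-0.029, -1.0, 0.0], [-1.0, 0.029, -0.0], [0.0, -0.0, -1.0]]
contact_force: [-0.4, 0.7, 0.0]
finger_gap: 0.0116
grip_force: 58.5
scene [389. 262.  52.  17.] 0.76 197
scene [219. 172.  45.  37.] 0.73 228
[[191. 151.]
 [239. 187.]
 [213. 168.]]
crop 138 93
top [459. 236.  60.   5.] 0.6 98
[[484. 236.]
 [408. 236.]
 [446. 236.]]
crop 371 161
```

View pics/v4.png

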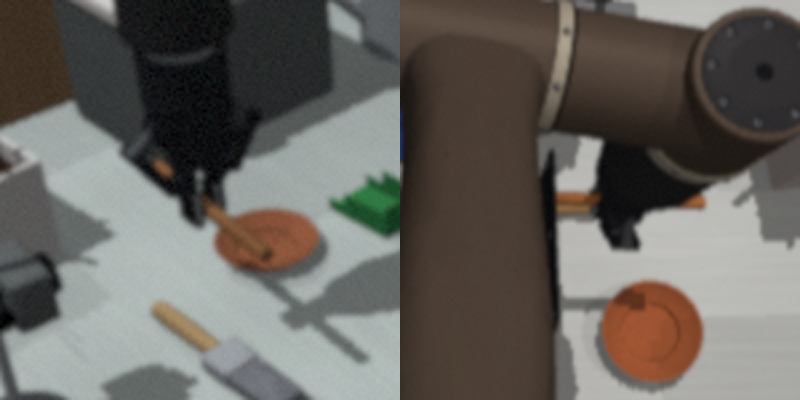

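The pictures show the perch held level at mid-length. Its ends are at the predicted pixels, (238,188) in the scene view and (484,236) in the top view, well clear of the camera. I'll hand the job in.

```bash
python3 -c "
from workcell import ctrl
print(ctrl.get_state()['joint_velocities'],ctrl.finish_job())"
```

```text
the job is handed in; nothing more can be done
[ 0.04352078  0.10476745  0.00284521 -0.01926757 -0.00141375  0.02557733] None
```

The lid is seated level on the hopper rim and released. The perch is held level and still about 15 cm in front of the lens at lens height, square to the camera within about 2–3° (camera yaw was the least certain measurement). The job was handed in at about 19 s, and no verdict came back.

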